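# Pump a ratchet clamp onto a glued model fuselage and keep the trigger squeezed

### The arm

A 6-joint arm with a two-finger parallel gripper is mounted at the origin on the work surface. World frame = base frame: x ahead of the robot, y to its left, z up, the work surface at z = 0. Lengths are in m, angles in degrees, forces in N, time in s.
With the tool pointing down it reaches from about 0.425 to 0.95 m from the base axis. Payload 14.7 kg.
Tool frame: the origin (TCP) lies at the very end of the fingers, on their centre line; the grasp point (between the pads) lies 19 mm behind it; z points along the fingers, y is the direction in which the jaws open and shut (so a half turn about z gives the same grasp; the last joint's range is limited). The gripper opens to 85 mm and grips with 20 to 120 N. Pads are 22 mm wide; open, the fingers measure 114 mm over their backs; the gripper's body (76 mm by 85 mm) begins 54 mm behind the grasp point. The pads swing forward as they close: fully open they stand 13 mm farther back than shut.
Start: joints at [-2.67, 27.513, 91.461, -0, 61.026, -2.67], TCP at [0.65, 0, 0.231] pointing down, gripper open.
Joint ranges: [-157.49, 157.49], [-46.99, 117.5], [13.45, 153.17], [-89.5, 269.5], [5.16, 153.95], [-167.48, 167.48]. Speed limits (degrees/s): [108.29, 108.29, 136.94, 172.46, 172.46, 172.46].

### API

Orientations are given as a 3x3 rotation matrix whose columns are the frame's x, y, z axes.
In Python, from workcell import manip gives the robot as it stands.
- The arm moves only by the shell command python3 -m handwheel 'ROWS' [OPENING] [FORCE]. ROWS is JSON, a list of rows, each a list of 2 entries, a list of its own where there are three numbers: the shift along the world's x, y, z in units of 25 mm (1.0 is 25 mm), then the turn about the world's z in degrees. In form: [[[x, y, z], turn], ...]. A call has 1 to 10 rows; each row is the pose to reach, as a shift and turn from the pose commanded when the call began; what a row does not reach only later rows make up. A row lasts 1/12 s, in which the tool goes at most 41.7 mm and 7.16 degrees, less where a joint would pass 70% of its speed; a pose out of reach is approached as far as the arm can. A call with a gripper value outside its range is refused whole. OPENING is the closure, from 0 (fully open) to 1 (shut), set as the call begins (- or left out, the last holds). The fingers move at their own pace and stop on an object; FORCE is the grip in N (left out, the last holds). Time passes only in rows, so rows that repeat a pose let the fingers close. It gives the time, the measured TCP pose, the force and the opening at its end, in the units of the state.
- manip.get_obs(): the state, without advancing time (a new reading comes with each control period).
- manip.camera(name): name is "scene" or "side" or "wrist"; returns (picture, depth): 384x512x3 uint8, blue, green, red; 384x512 float32, m along the optical axis (not along the pixel's ray), 0 where there is no reading.
- manip.camera_info(name): a dict with "fx", "fy", "cx", "cy" (pixels), "distortion" ([k1, k2, p1, p2, k3] as OpenCV has them; the pictures are not rectified), "R" (3x3) and "t" (3): a world point X has camera coordinates R X + t. Camera axes: x right, y down, z forward; pixel columns grow to the right and rows downward; lengths in m; the calibration is good to about 2 mm. A picture is of the moment at which its call begins: read the wrist's pose just before it. camera_info takes no time and is no camera call; for the wrist camera it gives the pose at the moment of the call.
- manip.finish_job(): hands the job in, once; it reports no verdict.
The state is a dict: "t": time; "qpos": joint angles; "qd": joint speeds; "tau": joint torques, N m; "tcp_pos": TCP position; "eef_rot": TCP orientation; "wrist_force": force on the tool from outside, world axes, zero at the start; "moment": the same for the moment, N m; "finger_gap": finger opening in m.
Only numpy, scipy, OpenCV 4.12 (cv2) and the standard library are available. Lean on these libraries where they do the work, as an engineer would, in place of code of your own. Each camera call takes 0.05 s, during which the arm holds its last target. There are 200 camera calls.

### The job

Close the bench clamp on the freshly glued black fuselage: squeeze the clamp's trigger towards its grip post and let it spring back, stroke after stroke, until the round pad nips the fuselage against the fixed jaw and the pad's coil spring is pushed in by about 8 mm. The plastic is thin: pushing the spring in by 16 mm or more crushes it, and only the clamp may press on the fuselage or move its jaw. Finish while still holding the trigger squeezed, with the clamp gripping the fuselage, and leave the small tan pilot figure and the brass pin vise where they are.

Things in the scene. Friction and masses are not known exactly. Their poses are not given: they have to be found in the camera images.
- clamp: Ratchet bar clamp fixed on a wooden board (100 x 300 x 18 mm) that cannot move. Origin on the table, midway across the board, near the grip post; z up, +y along the toothed bar from grip post to fixed jaw. Steel cheeks under post and trigger (x -17 to 17, y -19 to 43 mm) reach 88 mm high. Within 35 mm behind the post or before the trigger nothing else is higher than 80 mm.
- grip_post (a point): Fixed black grip post, upright, 24 mm (clamp x) by 13 mm (clamp y), top 150 mm above the table. Point on its axis 130 mm up, at y -9.5 mm in the clamp frame. The trigger stands on its +y side. Only the trigger moves: fingers that close evenly are best centred 7 mm from this point towards the trigger, so that the one behind the post does not meet it before the stroke is full.
- trigger_bar (a point): The trigger's black crossbar, 12 mm thick, 32 mm long along the clamp's x; point at its centre, at rest at y 24 mm, 130 mm up in the clamp frame, with post and crossbar 46 mm over their outer faces; fully squeezed it has gone 18.5 mm towards the post and they measure 28 mm. Push it from its +y side.
- trigger (a joint): Swing of the trigger, rad: 0 at rest (it springs back), 0.34 fully squeezed; pivot 55 mm below the crossbar. Needs 2 to 3 N at the crossbar to hold, up to 18 N to drive the jaw. Its pawl catches the bar's teeth (4 mm apart): after 0 to 4 mm of lost motion the bar advances 30 mm per rad, 6 to 10 mm in a full stroke; between strokes friction keeps the bar.
- bar (a joint): Advance of the toothed bar with the moving jaw towards the fixed jaw, m (0 to 0.075; starts between 0 and 0.02). It moves only forward, driven by the trigger; a friction brake of 9 N keeps it from going back. The pad nips the fuselage, against the fixed jaw, at 0.042; beyond that the spring is pushed in as far as the bar goes on.
- jaw_pad (a joint): How far the pad is pushed back against its coil spring, m: 0 free, stop at 0.020. 0.8 N for each mm, so 8 mm is 6.4 N.
- pad_face (a point): Round black rubber pad at the front of the moving jaw, 28 mm in diameter, 6 mm thick, on a plunger with a visible coil spring. Point at the centre of its face, 55 mm above the table; the face looks along the clamp's +y.
- anvil: Fixed jaw of the clamp: upright dark steel plate, 56 x 12 x 70 mm, lined with cork. Origin at the middle of its cork face, 55 mm above the table, 190 mm in y in the clamp frame; the face looks along the clamp's -y.
- fuselage: Black plastic model fuselage, 190 mm long with nose and tail, its middle 76 mm long, 30 mm wide, 46 mm high, 70 g. It stands loose on two low wooden rails, lengthways across the clamp (its x axis along the clamp's x), between the pad and the fixed jaw, 2 to 9 mm short of the fixed jaw. Origin under its middle, at rest 32 mm above the table.
- pilot: Tan resin pilot figure, 26 mm wide, 52 mm tall, standing beside the clamp's base. Origin under its foot. To be left alone.
- pin_vise: Brass pin vise, 112 mm long, 12 mm thick, lying on the table on the other side of the clamp. Origin under its thicker part, near the middle. To be left alone.

How it is judged:
By the outcome, as a careful person would: the job done as asked, in the order asked, and still so for the second after the job is handed in, while the arm keeps its last pose, push and grip.
It also fails if it takes over 61 s, if anything falls off the work surface, if the arm or the gripper's body presses on something with over 40 N, if the wrist force passes 120 N, or if a joint passes its speed limit or range.

## Working session

There is one attempt and no reset: what is moved stays moved. The work goes in short steps, Python scripts to look and compute and a shell command to move; the robot and the scene stay as the last step left them, time stands still between calls to the robot, and variables do not carry over. Pictures are saved under pics/ and viewed, about 8 in all and at most 12, crops included, and the job is handed in when it is done.

```bash
mkdir -p pics; python3 - <<'E'
from workcell import manip
import cv2,numpy as np
o=manip.get_obs();print(o)
for n in("scene","side"):
    im,d=manip.camera(n);cv2.imwrite(f"pics/{n}0.png",im);np.save(f"pics/{n}0.npy",d)
    print(n,manip.camera_info(n))
E
```

```text
{'t': 0.0, 'qpos': array([-2.66897347e+00,  2.75491330e+01,  9.14920417e+01, -4.72650012e-05,
        6.10268905e+01, -2.66912431e+00]), 'qd': array([-0.04994246,  0.07289855,  0.01240577, -0.0442491 , -0.03943957,
        0.00715423]), 'tau': array([ 2.41355090e-03, -9.50650907e+01, -4.30184269e+01, -5.27583288e-04,
        1.24796593e-02,  1.26860105e-04]), 'tcp_pos': array([6.49601857e-01, 5.07321181e-05, 2.30691688e-01]), 'eef_rot': array([[-3.00036610e-06,  9.99999296e-01, -1.18670563e-03],
       [ 9.99999999e-01,  3.06515895e-06,  5.45971136e-05],
       [ 5.46007126e-05, -1.18670546e-03, -9.99999294e-01]]), 'wrist_force': array([-0.03655295,  0.53213248,  0.31482174]), 'moment': array([-0.03368751, -0.01788894,  0.04153144]), 'finger_gap': 0.0853988529681739}
scene {'fx': 417.65317762317295, 'fy': 417.65317762317295, 'cx': 251.2745371715853, 'cy': 197.92650352331026, 'distortion': array([0.01309919, 0.        , 0.        , 0.        , 0.        ]), 'R': array([[-0.18571886,  0.98240742,  0.01960021],
       [ 0.61751994,  0.13220829, -0.77536449],
       [-0.76431514, -0.13189628, -0.63120975]]), 't': array([ 0.07195192, -0.2483606 ,  1.12250827])}
side {'fx': 407.95082775952784, 'fy': 407.95082775952784, 'cx': 255.5820254205612, 'cy': 189.2054104747439, 'distortion': array([-0.01628555,  0.        ,  0.        ,  0.        ,  0.        ]), 'R': array([[ 0.99396357, -0.10968328,  0.00244734],
       [-0.08651312, -0.79732066, -0.5973234 ],
       [ 0.0674677 ,  0.59350598, -0.80199674]]), 't': array([-0.54095482,  0.08853475,  0.70517442])}
```

View pics/scene0.png

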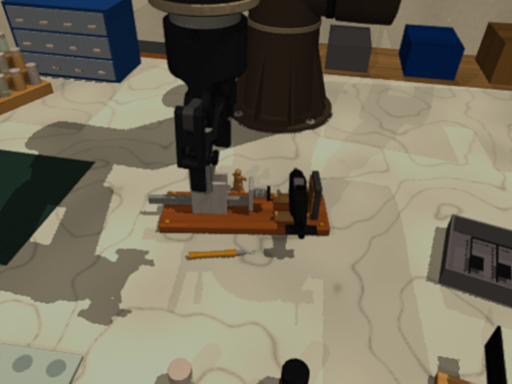

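View pics/side0.png

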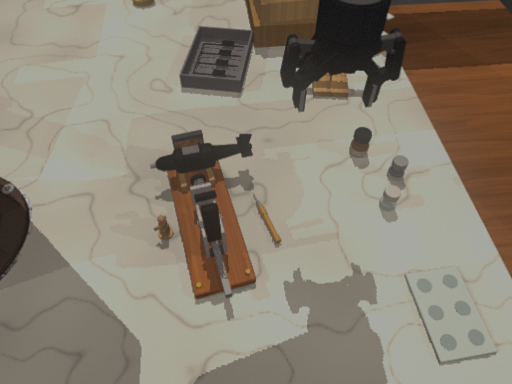

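Scene view: clamp bar runs roughly along image right (world +y); the board is at (160–328, 195–233), and the arm partly hides the post at (205,190). Side view: board corners are about (197,295) and (252,268), post/trigger at (212,222), fuselage at (205,157), pilot at (164,226) and pin vise at (268,220).

```bash
cat > h.py <<'E'
from workcell import manip
import cv2,numpy as np
def cloud(info,d):
    K=np.array([[info["fx"],0,info["cx"]],[0,info["fy"],info["cy"]],[0,0,1]])
    v,u=np.mgrid[:384,:512]
    p=cv2.undistortPoints(np.stack([u,v],-1).reshape(-1,1,2).astype(np.float32),K,info["distortion"]).reshape(384,512,2)
    C=np.dstack([p*d[...,None],d])
    return (C-info["t"])@info["R"]
E
python3 - <<'E'
from h import *
i=manip.camera_info("side");im=cv2.imread("pics/side0.png");P=cloud(i,np.load("pics/side0.npy"))
hsv=cv2.cvtColor(im,cv2.COLOR_BGR2HSV)
m=cv2.inRange(hsv,(4,140,60),(16,255,255));m[:150]=0;m[300:]=0;m[:,:165]=0;m[:,258:]=0
Z=P[...,2];b=(m>0)&(abs(Z-.018)<.006)
r=cv2.minAreaRect(P[b][:,:2].astype(np.float32)*1000);print("board",r,cv2.boxPoints(r),b.sum())
roi=np.zeros_like(b);roi[130:300,150:260]=1
for lo,hi in((.142,.16),(.12,.142),(.10,.12),(.08,.095)):
    q=roi&(Z>lo)&(Z<hi);v,u=np.nonzero(q)
    if len(u):print(lo,len(u),u.min(),u.max(),v.min(),v.max(),P[q].mean(0),P[q].min(0),P[q].max(0))
cv2.imwrite("pics/c.png",cv2.resize(im[120:300,140:290],None,fx=4,fy=3.3,interpolation=cv2.INTER_CUBIC))
np.save("pics/P.npy",P)
q=roi&(Z>.135);print(np.round(P[q][:,:]*1000).astype(int).tolist()[::4])
E
```

```text
board ((457.61700439453125, -19.90716552734375), (97.23262786865234, 259.043701171875), 10.363972663879395) [[ 386.49283   98.7554 ]
 [ 433.09494 -156.06195]
 [ 528.7412  -138.56973]
 [ 482.13907  116.24762]] 4032
0.142 155 201 217 203 214 [ 0.46902815 -0.08411984  0.14786689] [ 0.45766424 -0.09001453  0.14201349] [ 0.48058738 -0.07605723  0.15127844]
0.12 338 194 218 190 222 [ 0.46593094 -0.06674614  0.13139008] [ 0.44666197 -0.09040476  0.12016073] [ 0.48111241 -0.04159008  0.14191535]
0.1 138 202 219 201 229 [ 0.46886427 -0.08344719  0.1109426 ] [ 0.45727362 -0.09048147  0.10007257] [ 0.48114018 -0.05105474  0.11986159]
0.08 630 171 251 130 239 [0.45859699 0.03058149 0.08639381] [ 0.40374846 -0.09496914  0.08000652] [0.54794849 0.13252826 0.09476865]
[[498, -407, 620], [498, -407, 620], [498, -407, 620], [498, -407, 620], [498, -407, 620], [498, -407, 620], [476, -47, 135], [464, -48, 135], [477, -49, 135], [448, -50, 135], [448, -51, 135], [459, -53, 135], [473, -76, 149], [478, -76, 148], [471, -78, 149], [477, -79, 150], [461, -78, 148], [467, -79, 150], [472, -79, 149], [478, 
[... 255 characters left out ...]
 -86, 150], [468, -85, 148], [473, -86, 148], [479, -86, 147], [461, -87, 149], [466, -87, 148], [472, -87, 148], [477, -87, 147], [459, -88, 148], [465, -87, 147], [470, -88, 147], [476, -87, 145], [481, -82, 136], [461, -89, 147], [466, -88, 146], [472, -87, 143], [477, -87, 142], [457, -83, 136], [463, -89, 144], [469, -88, 142], [474, -87, 139], [480, -86, 138], [463, -90, 143], [468, -89, 140], [474, -87, 138], [458, -87, 137], [464, -89, 139], [470, -88, 137], [475, -88, 136], [463, -89, 138], [468, -88, 135], [462, -90, 136], [498, -407, 620], [498, -407, 620], [498, -407, 620], [498, -407, 620], [498, -407, 620], [498, -407, 620], [498, -407, 620], [498, -407, 620], [498, -407, 620]]
```

View pics/c.png

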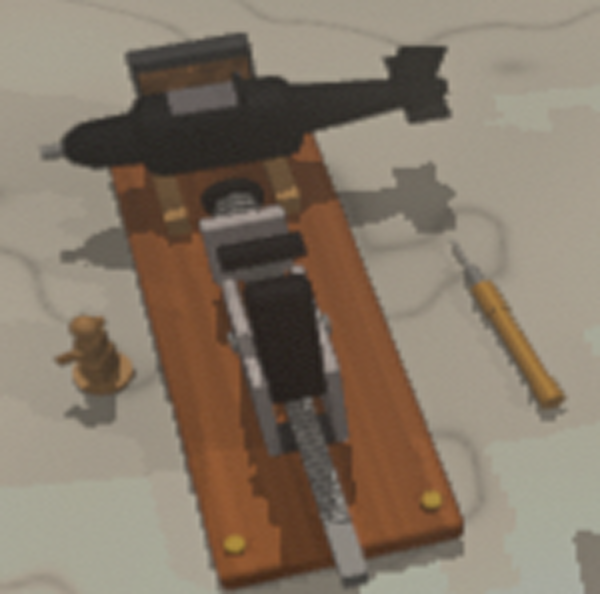

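The clamp axis is turned +10.4° from world y, with the post at about (469, -83) mm. The grip centre should be about (468, -76) mm. I'll go above it.

```bash
python3 -m handwheel '[[[-1.4,-0.6,0],-7],[[-2.8,-1.2,0],-14],[[-4.2,-1.8,0],-21],[[-5.6,-2.4,0],-28],[[-7.0,-2.9,0],-35],[[-7.28,-3.04,0],-42],[[-7.28,-3.04,0],-49],[[-7.28,-3.04,0],-56],[[-7.28,-3.04,0],-63],[[-7.28,-3.04,0],-70]]' 0 60; python3 -m handwheel '[[[0,0,0],-6],[[0,0,0],-9.6],[[0,0,0],-9.6],[[0,0,0],-9.6],[[0,0,0],-9.6]]'
python3 - <<'E'
from h import *
info=manip.camera_info("wrist");o=manip.get_obs();im,d=manip.camera("wrist");P=cloud(info,d)
print(o["tcp_pos"],o["eef_rot"].round(3).tolist(),o["t"],o["wrist_force"])
Z=P[...,2];s=(P[...,0]>.42)&(P[...,0]<.51)&(P[...,1]>-.13)&(P[...,1]<-.02)
for lo,hi in((.143,.155),(.127,.142)):
    q=s&(Z>lo)&(Z<hi)
    if q.sum()>9:
        r=cv2.minAreaRect(P[q][:,:2].astype(np.float32)*1000);print(lo,q.sum(),r,P[q][:,2].mean())
im2,d2=manip.camera("scene");cv2.imwrite("pics/scene1.png",im2);np.save("pics/scene1.npy",d2)
cv2.imwrite("pics/w1.png",np.vstack([cv2.resize(im,(480,360)),cv2.resize(im2[160:240,150:340],(480,202),interpolation=cv2.INTER_CUBIC)]))
E
```

```text
t: 0.93
tcp_pos: [0.4678, -0.0761, 0.2312]
eef_rot: [[0.942, 0.336, -0.0], [0.336, -0.942, 0.0], [-0.0, -0.0, -1.0]]
wrist_force: [0.8, 0.2, 0.1]
finger_gap: 0.0851
t: 1.35
tcp_pos: [0.4679, -0.0759, 0.2312]
eef_rot: [[0.983, 0.183, -0.0], [0.183, -0.983, 0.0], [-0.0, -0.0, -1.0]]
wrist_force: [-0.5, -0.2, 0.4]
finger_gap: 0.0854
[ 0.46791064 -0.07594326  0.23121685] [[0.983, 0.183, -0.0], [0.183, -0.983, 0.0], [-0.0, -0.0, -1.0]] 1.35 [-0.50879053 -0.18066394  0.42272293]
0.143 471 ((468.9365234375, -83.82130432128906), (23.037778854370117, 12.644416809082031), 10.645608901977539) 0.14853573103287396
0.127 628 ((465.2797546386719, -67.43519592285156), (32.35950469970703, 46.23583984375), 10.014846801757812) 0.133339417649525
```

View pics/w1.png

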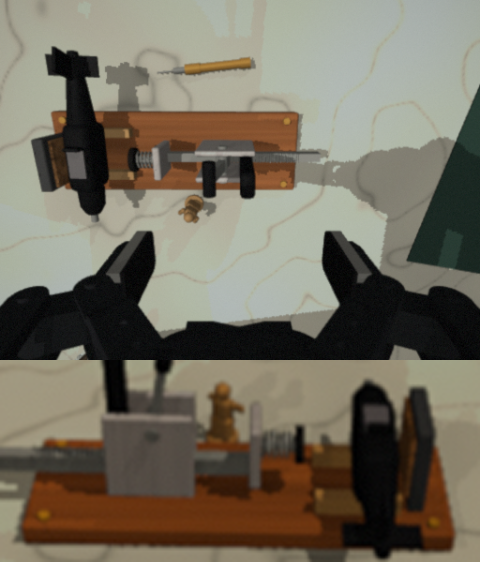

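The post, trigger, spring and pad are all clear: in the wrist view the pad is at (133,160), jaw plate (161,160), trigger (209,180) and post (247,180). The post measures (468.9, -83.8) mm at 10.5°. Next I descend, then measure the jaw.

```bash
python3 -m handwheel '[[[-0.01,-0.04,-1],0],[[-0.01,-0.04,-2.2],0],[[-0.01,-0.04,-3.4],0],[[-0.01,-0.04,-4.3],0],[[-0.01,-0.04,-4.8],0],[[-0.01,-0.04,-4.8],0],[[-0.01,-0.04,-4.8],0]]' 0.1 60
cat >> h.py <<'E'
a=np.radians(10.5);O=np.array([.4672,-.0745]);RC=np.array([[np.cos(a),np.sin(a)],[-np.sin(a),np.cos(a)]])
def jaw(n="wrist",png=None):
    i=manip.camera_info(n);im,d=manip.camera(n);P=cloud(i,d)
    xy=(P[...,:2]-O)@RC.T;x,y,z=xy[...,0]*1e3,xy[...,1]*1e3,P[...,2]*1e3
    def st(q):return (int(q.sum()),np.percentile(y[q],[2,10,50,90,98]).round(1).tolist()) if q.sum()>3 else None
    up=(abs(x)<16)&(y>45)&(y<215)&(d>0)
    print(n,"z>60 profile (y bin:count,zmax):",[(k,int(q.sum()),int(z[q].max())) for k in range(46,212,4) for q in [up&(y>=k)&(y<k+4)&(z>35)] if q.sum()])
    if png:cv2.imwrite(png,im)
    return im,d,x,y,z
E
python3 - <<'E'
from h import *
print(manip.get_obs()["tcp_pos"])
im,d,*_=jaw("wrist","pics/w2.png");np.save("pics/w2.npy",d)
im,d,*_=jaw("scene","pics/s2.png");np.save("pics/s2.npy",d)
E
```

```text
t: 2.03
tcp_pos: [0.4674, -0.0769, 0.1111]
eef_rot: [[0.983, 0.181, -0.001], [0.181, -0.983, 0.0], [-0.001, -0.001, -1.0]]
wrist_force: [0.2, -0.3, 0.1]
finger_gap: 0.077
[ 0.46744955 -0.0769082   0.11105058]
wrist z>60 profile (y bin:count,zmax): [(46, 1046, 174), (50, 917, 197), (54, 3051, 198), (58, 1647, 195), (62, 952, 190), (66, 271, 184), (70, 93, 44), (74, 86, 44), (78, 854, 78), (82, 687, 78), (86, 225, 78), (94, 45, 64), (98, 103, 65), (102, 156, 64), (106, 146, 65), (110, 466, 68), (114, 286, 69), (118, 57, 68), (150, 1026, 71), (154, 1005, 75), (158, 12, 75)]
scene z>60 profile (y bin:count,zmax): [(46, 118, 224), (50, 77, 224), (54, 126, 226), (58, 103, 227), (62, 129, 226), (66, 44, 208), (70, 15, 44), (74, 22, 45), (78, 14, 45), (82, 26, 78), (86, 29, 78), (90, 16, 64), (94, 19, 64), (98, 19, 65), (102, 23, 64), (106, 21, 63), (110, 15, 66), (114, 45, 69), (118, 16, 68), (150, 7, 69), (154, 42, 77), (158, 26, 80), (162, 16, 80), (166, 15, 80), (170, 15, 80), (174, 13, 80), (178, 21, 77), (182, 7, 73), (190, 96, 86), (194, 31, 89), (198, 23, 88), (202, 21, 88)]
```

View pics/w2.png

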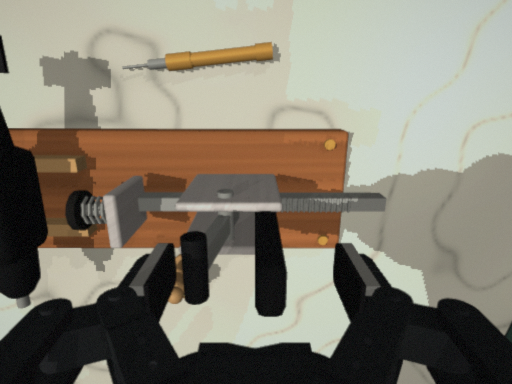

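The trigger (195,265) and post (270,265) sit between the open fingers. The pad is at (78,210), the spring at (93,210) and the jaw plate at (125,210). The pad face is at y ≈ 120, so the bar has advanced about 2 mm. First full stroke.

```bash
python3 -m handwheel '[[[0,0,0],0],[[0,0,0],0],[[0,0,0],0],[[0,0,0],0],[[0,0,0],0],[[0,0,0],0],[[0,0,0],0],[[0,0,0],0]]' 0.665 35
cat >> h.py <<'E'
def track(png=None):
    ref=cv2.imread("pics/w2.png");d0=np.load("pics/w2.npy");f=manip.camera_info("wrist")["fx"]
    im,d=manip.camera("wrist")
    if png:cv2.imwrite(png,im)
    for nm,(r0,r1,c0,c1) in dict(plate=(182,245,104,148),pad=(188,232,62,82),tail=(188,216,355,392)).items():
        T=ref[r0:r1,c0:c1];s0=max(0,c0-100);S=im[r0-3:r1+3,s0:c1+10]
        m=cv2.matchTemplate(S,T,cv2.TM_CCOEFF_NORMED);_,v,_,(j,i)=cv2.minMaxLoc(m)
        sub=0
        if 0<j<m.shape[1]-1:
            a_,b_,c_=m[i,j-1:j+2];sub=(a_-c_)/(2*(a_-2*b_+c_))
        dep=np.median(d0[(r0+r1)//2-6:(r0+r1)//2+6,(c0+c1)//2-4:(c0+c1)//2+4])
        print(nm,"score %.3f px %.2f mm %.2f"%(v,c0-(s0+j+sub),(c0-(s0+j+sub))*dep/f),"row",i-3,"dep %.3f"%dep)
    return im,d
E
python3 - <<'E'
from h import *
track("pics/w3.png")
o=manip.get_obs();print(o["finger_gap"],o["wrist_force"],o["tcp_pos"])
E
```

```text
t: 2.8
tcp_pos: [0.4678, -0.0764, 0.1122]
eef_rot: [[0.984, 0.18, 0.001], [0.18, -0.984, 0.0], [0.001, -0.0, -1.0]]
wrist_force: [-2.1, 8.8, 5.8]
finger_gap: 0.0285
plate score 0.983 px 9.98 mm 0.01 row 1 dep 0.202
pad score 0.967 px 9.72 mm 0.01 row 1 dep 0.199
tail score 0.950 px 10.10 mm 0.01 row 0 dep 0.222
0.02846341746384363 [-1.28369174  8.35944229  6.38743207] [ 0.46783679 -0.07644792  0.11214965]
```

```bash
sed -i 's|\*dep/f),"row"|*dep*1e3/f),"row"|' h.py
python3 -m handwheel '[[[0,0,0],0],[[0,0,0],0],[[0,0,0],0],[[0,0,0],0],[[0,0,0],0],[[0,0,0],0],[[0,0,0],0]]' 0.12 35
python3 -c "from h import *; track()"
python3 -m handwheel '[[[0,0,0],0],[[0,0,0],0],[[0,0,0],0],[[0,0,0],0],[[0,0,0],0],[[0,0,0],0],[[0,0,0],0],[[0,0,0],0]]' 0.665 35
python3 -c "from h import *; track()"
python3 -m handwheel '[[[0,0,0],0],[[0,0,0],0],[[0,0,0],0],[[0,0,0],0],[[0,0,0],0],[[0,0,0],0],[[0,0,0],0]]' 0.12 35
python3 -c "from h import *; track('pics/w5.png')"
```

```text
t: 3.43
tcp_pos: [0.4678, -0.077, 0.1113]
eef_rot: [[0.984, 0.181, 0.0], [0.181, -0.984, -0.0], [0.0, 0.0, -1.0]]
wrist_force: [0.0, 0.5, -1.2]
finger_gap: 0.0751
plate score 0.978 px 11.71 mm 7.71 row 1 dep 0.202
pad score 0.971 px 11.38 mm 7.37 row 1 dep 0.199
tail score 0.944 px 10.57 mm 7.65 row 0 dep 0.222
t: 4.15
tcp_pos: [0.4674, -0.0763, 0.1114]
eef_rot: [[0.984, 0.18, -0.001], [0.18, -0.984, 0.001], [-0.001, -0.001, -1.0]]
wrist_force: [-1.2, 9.2, 7.2]
finger_gap: 0.0287
plate score 0.949 px 23.16 mm 15.25 row 1 dep 0.202
pad score 0.411 px 21.24 mm 13.75 row 0 dep 0.199
tail score 0.695 px 13.31 mm 9.64 row 0 dep 0.222
t: 4.78
tcp_pos: [0.4678, -0.0771, 0.1113]
eef_rot: [[0.984, 0.18, 0.0], [0.18, -0.984, -0.0], [0.0, 0.0, -1.0]]
wrist_force: [0.1, -0.3, 0.1]
finger_gap: 0.0749
plate score 0.947 px 24.75 mm 16.29 row 1 dep 0.202
pad score 0.389 px 22.70 mm 14.70 row 1 dep 0.199
tail score 0.700 px 15.22 mm 11.02 row 0 dep 0.222
```

```bash

python3 -m handwheel '[[[0,0,0],0],[[0,0,0],0],[[0,0,0],0],[[0,0,0],0],[[0,0,0],0],[[0,0,0],0],[[0,0,0],0],[[0,0,0],0]]' 0.665 35
python3 -m handwheel '[[[0,0,0],0],[[0,0,0],0],[[0,0,0],0],[[0,0,0],0],[[0,0,0],0],[[0,0,0],0],[[0,0,0],0]]' 0.12 35
python3 - <<'E'
from h import *
im,d=track()
im2,d2,x,y,z=jaw("scene")
cv2.imwrite("pics/v6.png",np.vstack([cv2.resize(im[120:300,0:256],(640,450)),cv2.resize(im2[165:240,225:345],(240,150),interpolation=cv2.INTER_CUBIC).repeat(1,0) if 0 else np.zeros((1,640,3),np.uint8)]))
cv2.imwrite("pics/v6s.png",cv2.resize(im2[165:240,225:345],(780,488),interpolation=cv2.INTER_CUBIC))
# z~78 plate front/back edge, pad edge in scene at several stages
def edges(d,n):
    P=cloud(manip.camera_info(n),d);xy=(P[...,:2]-O)@RC.T*1e3;X,Y,Z=xy[...,0],xy[...,1],P[...,2]*1e3
    for nm,q in dict(plate=(abs(X)<22)&(Z>70)&(Z<81)&(Y>70)&(Y<140),pad=(abs(X)<13)&(Z>66)&(Z<71.5)&(Y>100)&(Y<(146 if n=="wrist" else 149))).items():
        print(n,nm,q.sum(),np.percentile(Y[q],[2,25,50,75,98]).round(1) if q.sum() else "")
edges(np.load("pics/s2.npy"),"scene");edges(d2,"scene");edges(d,"wrist")
E
```

```text
t: 5.5
tcp_pos: [0.4673, -0.0763, 0.1114]
eef_rot: [[0.984, 0.18, -0.001], [0.18, -0.984, 0.001], [-0.001, -0.001, -1.0]]
wrist_force: [-1.0, 8.6, 6.1]
finger_gap: 0.0292
t: 6.08
tcp_pos: [0.4678, -0.0771, 0.1113]
eef_rot: [[0.984, 0.18, 0.0], [0.18, -0.984, -0.0], [0.0, 0.0, -1.0]]
wrist_force: [-0.7, -0.1, -0.1]
finger_gap: 0.0752
plate score 0.938 px 37.67 mm 24.80 row 1 dep 0.202
pad score 0.605 px -10.00 mm -6.47 row 2 dep 0.199
tail score 0.467 px 32.24 mm 23.34 row -1 dep 0.222
scene z>60 profile (y bin:count,zmax): [(46, 117, 224), (50, 74, 223), (54, 130, 225), (58, 104, 226), (62, 131, 225), (66, 33, 200), (70, 14, 44), (74, 21, 45), (78, 14, 44), (82, 14, 43), (86, 15, 45), (90, 20, 44), (94, 15, 44), (98, 16, 45), (102, 29, 77), (106, 22, 79), (110, 22, 78), (114, 22, 65), (118, 23, 65), (122, 18, 64), (126, 18, 65), (130, 26, 65), (134, 24, 67), (138, 27, 69), (142, 15, 69), (150, 8, 70), (154, 43, 76), (158, 28, 81), (162, 18, 86), (166, 14, 81), (170, 14, 80), (174, 12, 80), (178, 20, 77), (182, 7, 73), (190, 95, 87), (194, 28, 89), (198, 25, 88), (202, 20, 88)]
scene plate 78 [82.5 84.3 86.1 87.8 89.6]
scene pad 22 [112.2 114.7 116.2 118.9 119.6]
scene plate 74 [105.3 106.8 108.6 110.6 112.4]
scene pad 21 [105.3 137.3 138.7 140.6 142.4]
wrist plate 983 [104.3 105.1 106.4 108.9 111.9]
wrist pad 378 [104.4 105.  136.5 139.3 142.2]
```

View pics/v6s.png

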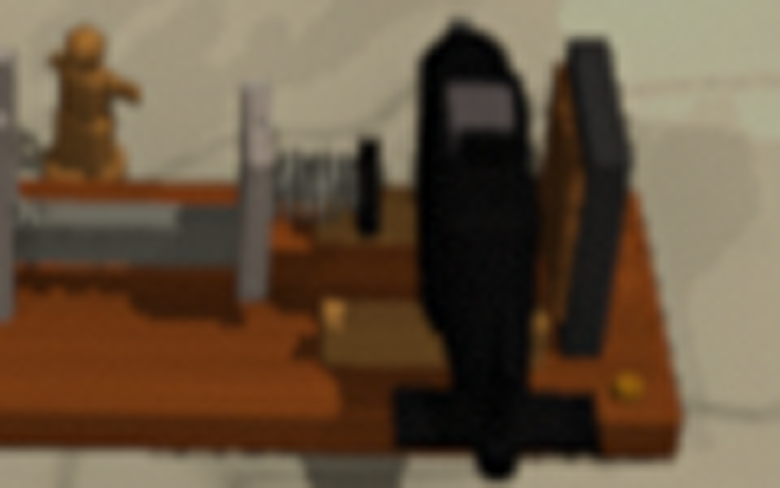

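The pad (368,185) is still about 17 mm short of the nip, with its spring uncompressed. The bar is near 25 mm and a full stroke advances it about 8 mm. Two more full strokes.

```bash
cat >> h.py <<'E'
def meas(tag):
    im,d=track(f"pics/w{tag}.png");im2,d2=manip.camera("scene");cv2.imwrite(f"pics/s{tag}.png",im2)
    for n,D in(("scene",d2),("wrist",d)):
        P=cloud(manip.camera_info(n),D);xy=(P[...,:2]-O)@RC.T*1e3;X,Y,Z=xy[...,0],xy[...,1],P[...,2]*1e3
        q=(abs(X)<22)&(Z>71)&(Z<81)&(Y>70)&(Y<146);print(n,"plate",q.sum(),np.percentile(Y[q],[2,25,50,75,98]).round(1))
        f=(abs(X)<30)&(Z>72)&(Z<88)&(Y>147)&(Y<189);print(n,"fus",f.sum(),np.percentile(Y[f],[2,25,50,75,98]).round(1) if f.sum() else "")
E
python3 -m handwheel '[[[0,0,0],0],[[0,0,0],0],[[0,0,0],0],[[0,0,0],0],[[0,0,0],0],[[0,0,0],0],[[0,0,0],0],[[0,0,0],0]]' 0.665 35
python3 -m handwheel '[[[0,0,0],0],[[0,0,0],0],[[0,0,0],0],[[0,0,0],0],[[0,0,0],0],[[0,0,0],0],[[0,0,0],0]]' 0.12 35
python3 -c "from h import *; meas(7)"
python3 -m handwheel '[[[0,0,0],0],[[0,0,0],0],[[0,0,0],0],[[0,0,0],0],[[0,0,0],0],[[0,0,0],0],[[0,0,0],0],[[0,0,0],0]]' 0.665 35
python3 -m handwheel '[[[0,0,0],0],[[0,0,0],0],[[0,0,0],0],[[0,0,0],0],[[0,0,0],0],[[0,0,0],0],[[0,0,0],0]]' 0.12 35
python3 - <<'E'
from h import *
meas(8)
im=cv2.imread("pics/s8.png");cv2.imwrite("pics/v8.png",cv2.resize(im[165:240,225:345],(780,488),interpolation=cv2.INTER_CUBIC))
E
```

```text
t: 6.85
tcp_pos: [0.4673, -0.0763, 0.1114]
eef_rot: [[0.984, 0.18, -0.001], [0.18, -0.984, 0.001], [-0.0, -0.001, -1.0]]
wrist_force: [-1.1, 9.0, 5.3]
finger_gap: 0.0287
t: 7.43
tcp_pos: [0.4678, -0.0771, 0.1113]
eef_rot: [[0.984, 0.18, 0.0], [0.18, -0.984, -0.0], [0.0, 0.0, -1.0]]
wrist_force: [-0.9, 0.4, -0.2]
finger_gap: 0.0754
plate score 0.906 px 50.71 mm 33.38 row 1 dep 0.202
pad score 0.614 px 1.81 mm 1.17 row 1 dep 0.199
tail score 0.377 px 39.69 mm 28.73 row -3 dep 0.222
scene plate 73 [113.5 115.3 117.1 119.1 121.2]
scene fus 298 [155.9 161.1 167.8 174.5 182. ]
wrist plate 1008 [112.2 113.  114.6 117.3 120.3]
wrist fus 398 [154.6 156.  156.9 158.2 160.7]
t: 8.2
tcp_pos: [0.4673, -0.0763, 0.1114]
eef_rot: [[0.984, 0.18, -0.001], [0.18, -0.984, 0.001], [-0.001, -0.001, -1.0]]
wrist_force: [-2.1, 9.2, 6.7]
finger_gap: 0.0289
t: 8.78
tcp_pos: [0.4678, -0.0771, 0.1113]
eef_rot: [[0.984, 0.18, 0.0], [0.18, -0.984, -0.0], [0.0, 0.0, -1.0]]
wrist_force: [-0.0, 1.1, 0.8]
finger_gap: 0.0753
plate score 0.892 px 63.29 mm 41.66 row 3 dep 0.202
pad score 0.616 px 15.07 mm 9.76 row 1 dep 0.199
tail score 0.395 px 40.31 mm 29.18 row -3 dep 0.222
scene plate 72 [121.3 122.9 125.1 127.2 129.1]
scene fus 306 [160.6 165.9 172.3 179.1 186.5]
wrist plate 983 [120.4 121.4 122.7 125.2 128.2]
wrist fus 97 [159.5 160.2 160.8 161.3 162.3]
```

View pics/v8.png

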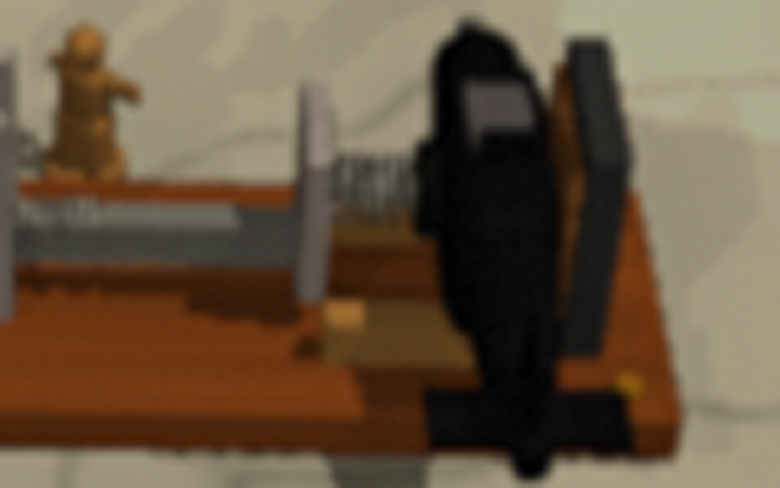

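The pad now touches the fuselage and has pushed it to within 1–2 mm of the anvil, with the spring still free. One more stroke of 8 mm should give about 7 mm of compression. I'll squeeze, hold and measure.

```bash
python3 -m handwheel '[[[0,0,0],0],[[0,0,0],0],[[0,0,0],0],[[0,0,0],0],[[0,0,0],0],[[0,0,0],0],[[0,0,0],0],[[0,0,0],0],[[0,0,0],0],[[0,0,0],0]]' 0.665 35
python3 - <<'E'
from h import *
meas(9)
def sh(a,b,r0,r1,c0,c1):
    m=cv2.matchTemplate(b[r0:r1,c0-4:c1+12],a[r0:r1,c0:c1],cv2.TM_CCOEFF_NORMED)[0];j=int(m.argmax());s=0
    if 0<j<len(m)-1:s=(m[j-1]-m[j+1])/(2*(m[j-1]-2*m[j]+m[j+1]))
    return j+s-4,m[j]
s2,s7,s8,s9=[cv2.imread(f"pics/s{k}.png") for k in(2,7,8,9)]
# plate x 225+(295..332)/6.5 ; fuselage window, tail
for nm,a,b in(("7-8",s7,s8),("8-9",s8,s9)):
    p0={"7-8":(176,212,261,271),"8-9":(176,212,270,279)}[nm]
    print(nm,"plate",sh(a,b,*p0),"fus tail",sh(a,b,222,236,288 if a is s7 else 289,325))
cv2.imwrite("pics/v9.png",cv2.resize(s9[165:240,225:345],(780,488),interpolation=cv2.INTER_CUBIC))
o=manip.get_obs();print(o["finger_gap"],o["wrist_force"],o["t"])
E
```

```text
t: 9.72
tcp_pos: [0.4673, -0.0762, 0.1114]
eef_rot: [[0.984, 0.18, -0.001], [0.18, -0.984, 0.001], [-0.001, -0.001, -1.0]]
wrist_force: [-3.1, 10.1, 6.7]
finger_gap: 0.0288
plate score 0.837 px 73.24 mm 48.21 row 3 dep 0.202
pad score 0.612 px 25.56 mm 16.55 row 1 dep 0.199
tail score 0.416 px 41.61 mm 30.12 row -1 dep 0.222
scene plate 70 [129.  130.6 132.4 134.5 136.6]
scene fus 304 [162.3 167.5 173.6 180.6 188. ]
wrist plate 983 [127.9 128.8 129.9 132.5 135.4]
wrist fus 73 [160.6 161.9 162.5 163.1 164.1]
7-8 plate (np.float32(4.4308815), np.float32(0.98306346)) fus tail (np.float32(4.210986), np.float32(0.9530036))
8-9 plate (np.float32(4.267125), np.float32(0.9655563)) fus tail (np.float32(1.0034909), np.float32(0.9912273))
0.02837134442591723 [-0.55528852 10.26805414  6.48072689] 9.8167
```

View pics/v9.png

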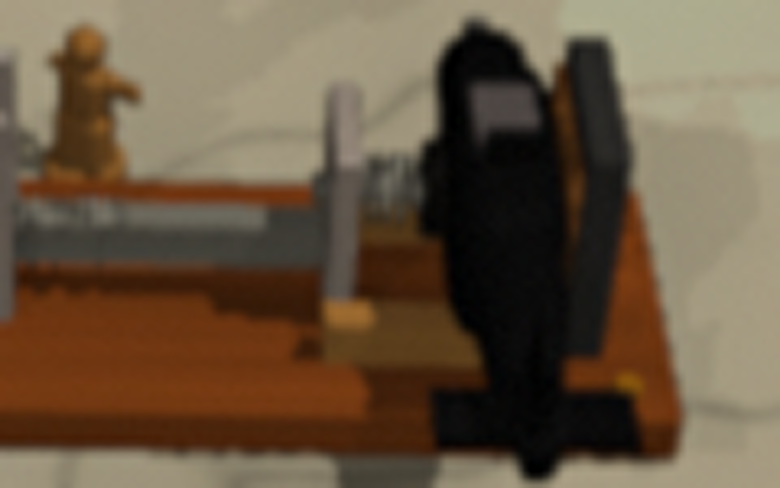

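The fuselage is now against the cork. The plate moved about 7.7 mm and the fuselage about 1.7 mm, so the spring is in by about 6 mm. To add 2 mm I'll let the trigger back just over one tooth, then re-squeeze to slightly short of full.

```bash
python3 -m handwheel '[[[0,0,0],0],[[0,0,0],0],[[0,0,0],0],[[0,0,0],0],[[0,0,0],0],[[0,0,0],0],[[0,0,0],0]]' 0.437 35
cat >> h.py <<'E'
def sh(a,b,r0,r1,c0,c1):
    m=cv2.matchTemplate(b[r0:r1,c0-4:c1+12],a[r0:r1,c0:c1],cv2.TM_CCOEFF_NORMED)[0];j=int(m.argmax());s=0
    if 0<j<len(m)-1:s=(m[j-1]-m[j+1])/(2*(m[j-1]-2*m[j]+m[j+1]))
    return round(float((j+s-4)*1.83),2),round(float(m[j]),3)
def rel(tag):
    s9,b=[cv2.imread(f"pics/s{k}.png") for k in(9,tag)]
    print("since 9: plate mm",sh(s9,b,176,211,274,283),"fus",sh(s9,b,222,236,290,325))
E
python3 -c "from h import *; meas(10);rel(10)"
python3 -m handwheel '[[[0,0,0],0],[[0,0,0],0],[[0,0,0],0],[[0,0,0],0],[[0,0,0],0],[[0,0,0],0],[[0,0,0],0]]' 0.58 35
python3 -c "from h import *; meas(11);rel(11)"
```

```text
t: 10.4
tcp_pos: [0.4676, -0.0769, 0.1112]
eef_rot: [[0.984, 0.18, -0.0], [0.18, -0.984, 0.0], [-0.0, -0.0, -1.0]]
wrist_force: [-1.1, 3.9, -2.0]
finger_gap: 0.0484
plate score 0.837 px 74.85 mm 49.27 row 3 dep 0.202
pad score 0.615 px 27.31 mm 17.68 row 1 dep 0.199
tail score 0.410 px 42.56 mm 30.81 row 0 dep 0.222
scene plate 72 [129.  130.6 132.5 134.5 136.5]
scene fus 291 [162.7 167.9 174.  180.7 188. ]
wrist plate 987 [127.8 128.8 130.  132.4 135.5]
wrist fus 42 [160.8 161.7 162.4 162.8 163.8]
since 9: plate mm (0.05, 1.0) fus (0.02, 0.998)
t: 11.08
tcp_pos: [0.4675, -0.0766, 0.1114]
eef_rot: [[0.984, 0.18, -0.0], [0.18, -0.984, 0.001], [-0.0, -0.001, -1.0]]
wrist_force: [-1.1, 11.0, 5.1]
finger_gap: 0.0361
plate score 0.819 px 77.77 mm 51.19 row 3 dep 0.202
pad score 0.612 px 29.99 mm 19.42 row 1 dep 0.199
tail score 0.443 px 42.16 mm 30.52 row 0 dep 0.222
scene plate 74 [131.1 132.4 134.4 136.6 138.8]
scene fus 293 [162.6 167.8 174.3 180.9 187.8]
wrist plate 981 [130.2 131.1 132.4 134.8 137.7]
wrist fus 61 [160.7 161.6 162.2 162.8 163.5]
since 9: plate mm (2.35, 0.977) fus (0.03, 0.998)
```

The jaw advanced 2.2 mm and the fuselage stayed put, so compression is about 8.2 mm. I'll check the bystanders, then hand in.

```bash
python3 - <<'E'
from h import *
a=cv2.imread("pics/scene0.png");b=cv2.imread("pics/s11.png")
for n,(r0,r1,c0,c1) in dict(pilot=(166,195,230,248),vise=(246,262,184,256)).items():
    m=cv2.matchTemplate(b[r0-5:r1+5,c0-5:c1+5],a[r0:r1,c0:c1],cv2.TM_CCOEFF_NORMED);print(n,cv2.minMaxLoc(m)[1::2])
o=manip.get_obs();print(o["finger_gap"],o["wrist_force"],o["t"])
print(manip.finish_job())
E
```

```text
pilot (0.9973874092102051, (5, 5))
vise (0.9995764493942261, (5, 5))
0.035889332393395805 [-2.025956   11.23539562  4.76061602] 11.1833
the job is handed in; nothing more can be done
None
```

The clamp is closed on the fuselage with its spring pushed in by about 8 mm. I handed the job in at 11.2 s with the fingers still holding the trigger squeezed.

- **Strokes:** six full strokes advanced the bar about 8 mm each. The last one brought the fuselage against the cork with about 6 mm of spring compression. A seventh, partial stroke reached over one tooth added about 2.2 mm and was held.
- **Compression:** the jaw plate moved about 2.1–2.35 mm in that last stroke while the fuselage moved 0.03 mm. That puts the spring at about 8 mm, give or take 1 mm. It is worked out from jaw and fuselage movement, not read directly.
- **Cross-check:** bar travel from the scene camera gives about 50–51 mm in total, which agrees with 8 mm beyond the nip.
- **Hold:** finger opening was 36 mm, and the wrist force was about 12 N.
- **Pilot figure and pin vise:** image matching found both exactly where they started.

The wrist camera's jaw track read 2–3 mm more travel than the scene depth in the later strokes, probably from a depth scale error, so I relied on the scene camera. The wrist tracking of the pad and the bar's tail stopped working after the first stroke, so I ignored it.

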